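# Shift the feed lever of a key-cutting machine into the green slot

### The job

On the key-cutting machine, change the feed: push the red-gripped lever out of the middle slot where it is parked, sideways through the gate and then fully home into the corner slot marked with the green disc, leave it there and move clear. Only push the lever with the fingers, never pinch its grip between them, and do not run it into any of the slots marked with another colour on the way. Leave the padlock, the brass lock cylinder and the spray can where they stand.

Things in the scene. Friction and masses are not known exactly. Their poses are not given: they have to be found in the camera images.
- machine: bench key-cutting machine, fixed: a cream gearbox housing 150 (x) x 160 (y) x 120 high with a metal gate plate 128 x 128 on top; on its far side a cutting deck, 75 to 225 from the origin, 260 wide, 40 high, with motor and cutter wheel up to 115 high. Origin: on the bench under the gate's centre. x: from the near side to the cutting deck, y: left as seen from the near side, z up
- gate_centre (a point): centre of the gate plate's top, 120 above machine's origin, axes as machine's. The gate is a double H: a cross channel along y through this centre and three channels along x, at y = -34, 0 and 34. Channels are 16 wide. The neck's axis can go 30 either way in x (slot ends) and about 36 in y. The teeth have round noses that guide a neck up to some 5 off line into a slot
- lever_side (a joint): sideways tilt, rad: 0 in the middle channel, positive towards machine's +y, +-0.36 in the outer channels, +-0.385 at the end stops. The lever's pivot is 90 mm below gate_centre; its axis meets the gate plane at y = 90 mm x tan(lever_side). It stays where it is left, by friction (a push of 1.5 to 3 N at the grip moves it); no springs
- lever_fore (a joint): fore-and-aft tilt, rad: 0 in the cross channel, positive towards machine's +x, +-0.32 at the slot ends. With f = lever_fore, s = lever_side the lever points along (sin f, sin s cos f, cos s cos f) in machine's axes, from its pivot. It is free to go sideways while |lever_fore| is under about 0.027. Friction as lever_side
- lever_neck (a point): point on the axis of the lever's round steel neck (11 mm thick), 90 mm from its pivot: at gate_centre when the lever is upright
- lever_grip (a point): middle of the lever's red four-lobed grip, on its axis, 135 mm from the pivot (45 above the gate when upright); z along the lever. The grip runs from 100 to 165 mm from the pivot, with a steel cap to 167. It is four round bars of radius 8, their axes 6 from the lever's axis towards +x, -x, +y and -y, so it is 28 across in x and in y
- mark_green: flat green disc with black rim, 19 mm across, 1.5 high, fixed on the gate plate just beyond the end of one corner slot and in line with it: 50 mm from gate_centre along machine's x (+ or -), 34 along y (+ or -). Origin: centre of its underside. Its corner varies. With the lever fully home there, lever_neck is 22 mm from it horizontally
- mark_yellow: the same disc in yellow, at another corner slot
- mark_blue: the same disc in blue, at another corner slot
- mark_white: the same disc in white, at another corner slot
- padlock: loose brass padlock standing with its steel shackle up, 24 x 46 x 72 high, 0.25 kg, on the bench on the near side of the machine. Origin: centre of its underside
- lock_cylinder: loose brass lock cylinder standing on end, 34 across, 52 high, on the bench to the left (+y) of the machine. Origin: centre of its underside
- spray_can: loose blue can, 48 across, 130 high, on the bench to the right (-y) of the machine. Origin: centre of its underside

How it is judged:
At the end, for the whole second after the job is handed in: the lever stands still fully home in the slot with the green disc (lever_neck within 26 mm horizontally of mark_green, that is at most about 4 mm short of the slot's end), and padlock, lock cylinder and can are within 20 mm of where they stood (horizontal distance between lever_neck and mark_green below 0.026 m and velocity of joint lever_side between -0.05 and 0.05 rad/s and velocity of joint lever_fore between -0.05 and 0.05 rad/s and distance of each of padlock, lock_cylinder, spray_can from where it was at the start of the episode below 0.02 m); the robot touches nothing.
It fails at once if the grip is pinched: the fingers press on opposite lobes at once ((contact force between the fingers and lever_fore_c1 above 0.3 N and contact force between the fingers and lever_fore_c2 above 0.3 N) or (contact force between the fingers and lever_fore_c3 above 0.3 N and contact force between the fingers and lever_fore_c4 above 0.3 N)).
It fails at once if the lever is run into a slot of another colour (lever_neck within 30 mm of that disc) (horizontal distance between lever_neck and mark_yellow below 0.03 m or horizontal distance between lever_neck and mark_blue below 0.03 m or horizontal distance between lever_neck and mark_white below 0.03 m).
It fails at once if the padlock is moved or lifted by more than 20 mm (distance of padlock from where it was at the start of the episode above 0.02 m).
It fails at once if the lock cylinder is moved or lifted by more than 20 mm (distance of lock_cylinder from where it was at the start of the episode above 0.02 m).
It fails at once if the spray can is moved or lifted by more than 20 mm (distance of spray_can from where it was at the start of the episode above 0.02 m).
It also fails if it takes over 64 s, if anything falls off the work surface, if the arm or the gripper's body presses on something with over 40 N, if the wrist force passes 120 N, or if a joint passes its speed limit or range.

### The arm

A 6-joint arm with a two-finger parallel gripper is mounted at the origin on the work surface. World frame = base frame: x ahead of the robot, y to its left, z up, the work surface at z = 0. Lengths are in m, angles in rad, forces in N, time in s.
With the tool pointing down it reaches from about 0.35 to 0.975 m from the base axis. Payload 4.9 kg.
Tool frame: the origin (TCP) lies at the very end of the fingers, on their centre line; the grasp point (between the pads) lies 19 mm behind it; z points along the fingers, x is the direction in which the jaws open and shut, and the axes are right-handed (so a half turn about z gives the same grasp; the last joint's range is limited). The gripper opens to 85 mm and grips with 20 to 120 N. Pads are 22 mm wide; open, the fingers measure 114 mm over their backs; the gripper's body (76 mm by 85 mm) begins 54 mm behind the grasp point. The pads swing forward as they close: fully open they stand 13 mm farther back than shut.
Start: joints at [-1.347, 0.053, 1.613, -0, 1.476, -0.119], TCP at [0.21, -0.589, 0.207] pointing down, gripper open.
Joint ranges: [-3.01, 3.01], [-1.01, 2.22], [0.06, 2.58], [-1.02, 4.17], [0.09, 2.62], [-3.14, 3.14]. Speed limits (rad/s): [2.57, 2.57, 3.14, 3.14, 3.14, 3.14].

### API

Orientations are given as a rotation vector (axis times angle).
In Python, from station import ctrl, get_image, calibration, job gives the robot as it stands.
- The arm moves only by the tool jog_arm, never from a script. Its argument "deltas" is a list of rows, each a list of 3 entries, a list of its own where there are three numbers: the turn, a rotation vector about the tool's x, y, z in degrees, then the shift along the tool's x, y, z in m, then the finger opening in m, from 0 to 0.0854. In form: [[[ax, ay, az], [tx, ty, tz], gripper], ...]. A call has 1 to 12 rows; each row is the pose to reach, as a shift and turn from the pose commanded when the call began, along the tool's axes at that moment; what a row does not reach only later rows make up. A row lasts 1/12 s, in which the tool goes at most 41.7 mm and 7.16 degrees, less where a joint would pass 70% of its speed; a pose out of reach is approached as far as the arm can. A call with a gripper value outside its range is refused whole. The fingers move at their own pace and stop on an object; "squeeze" is the grip in N (left out, the last holds). Time passes only in rows, so rows that repeat a pose let the fingers close. It gives the time, the measured TCP pose, the force and the opening at its end, in the units of the state.
- ctrl.get_obs(): the state, without advancing time (a new reading comes with each control period).
- get_image(name): name is "side" or "top"; returns the picture (384x512x3 uint8, red, green, blue); there is no depth.
- calibration(name): a dict with "mtx" (3x3 intrinsics, pixels), "origin" and "rotation" of the camera in the world. Camera axes: x right, y up, looking along -z (the intrinsics and any distortion apply to the point x, -y, -z); pixel columns grow to the right and rows downward; lengths in m; the calibration is good to about 2 mm. A picture is of the moment at which its call begins. calibration takes no time and is no camera call.
- job.finish_job(): hands the job in, once; it reports no verdict.
The state is a dict: "t": time; "q": joint angles; "dq": joint speeds; "effort": joint torques, N m; "tool_pos": TCP position; "tool_rot": TCP orientation; "contact_force": force on the tool from outside, world axes, zero at the start; "wrist_torque": the same for the moment, N m; "opening": finger opening in m.
Only numpy, scipy, OpenCV 4.12 (cv2) and the standard library are available. Lean on these libraries where they do the work, as an engineer would, in place of code of your own. Each camera call takes 0.05 s, during which the arm holds its last target.

## Working session

There is one attempt and no reset: what is moved stays moved. The work goes in short steps, Python scripts to look and compute and a tool call to move; the robot and the scene stay as the last step left them, time stands still between calls to the robot, and variables do not carry over. Pictures are saved under pics/ and viewed, and the job is handed in when it is done.

Besides the shell and the picture viewer there is one more tool, called after "Emit:" as name([rows], argument=value, ...), one row to a line, values as JSON. jog_arm: Moves the arm, as the interface text tells. Its arguments: {"type":"object","properties":{"deltas":{"type":"array","items":{"type":"array"}},"squeeze":{"type":"number"}},"required":["deltas"]}

```bash
mkdir -p pics; ls
python3 - <<'E'
from station import ctrl,get_image,calibration,job
import cv2
for n in("side","top"):
    im=get_image(n); cv2.imwrite(f"pics/{n}0.png",im[:,:,::-1])
    c=calibration(n); print(n,c)
print(ctrl.get_obs())
E
```

```text
pics
side {'mtx': array([[354.67343983,   0.        , 253.40535677],
       [  0.        , 354.67343983, 188.05693859],
       [  0.        ,   0.        ,   1.        ]]), 'origin': array([ 0.46985654, -0.41618316,  0.65259277]), 'rotation': array([ 0.69100982, -0.04176972, -0.11355655])}
top {'mtx': array([[401.45302649,   0.        , 260.64571377],
       [  0.        , 401.45302649, 187.60727966],
       [  0.        ,   0.        ,   1.        ]]), 'origin': array([0.43130584, 0.03891642, 0.85785941]), 'rotation': array([ 0.05865215, -0.06401561, -1.55210196])}
{'t': 0.1, 'q': array([-1.34700408e+00,  5.32951207e-02,  1.61414356e+00,  2.69460239e-05,
        1.47599274e+00, -1.18991484e-01]), 'dq': array([ 0.0006628 ,  0.00041632, -0.00372512, -0.00252631,  0.00266698,
       -0.00063533]), 'effort': array([ 1.09825349e-03, -3.94902384e+01, -3.71363640e+01, -1.05337549e-04,
        3.93632508e-03, -1.78955014e-05]), 'tool_pos': array([ 0.20994799, -0.58804573,  0.20569118]), 'tool_rot': array([-2.56674454e+00,  1.80930051e+00,  2.11749778e-03]), 'contact_force': array([-0.31486584,  0.10454455,  0.2770756 ]), 'wrist_torque': array([-0.02923873,  0.02579297, -0.03673885]), 'opening': 0.08500087908166351}
```

View pics/side0.png

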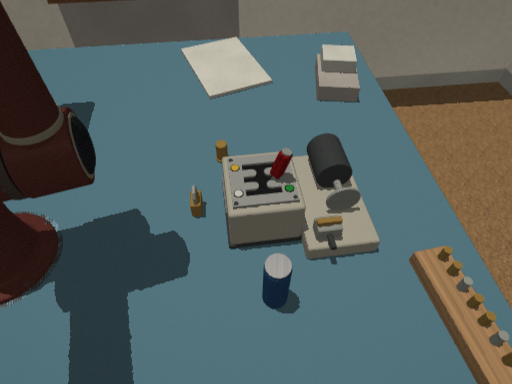

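View pics/top0.png

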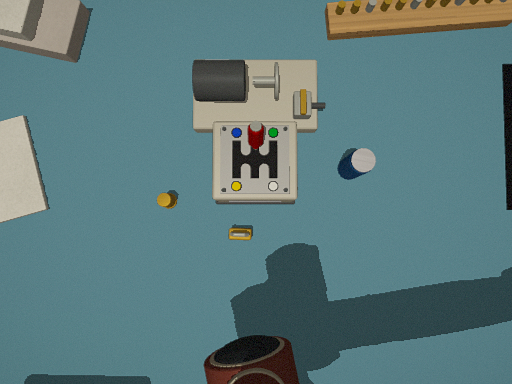

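Run:
```python
import cv2
a=cv2.imread("pics/top0.png")[110:210,200:312]; cv2.imwrite("pics/topz.png",cv2.resize(a,None,fx=6,fy=6,interpolation=cv2.INTER_CUBIC)[:600])
a=cv2.imread("pics/side0.png")[140:245,215:315]; cv2.imwrite("pics/sidez.png",cv2.resize(a,None,fx=5.7,fy=5.7,interpolation=cv2.INTER_CUBIC))
```

```text
(no output)
```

View pics/topz.png

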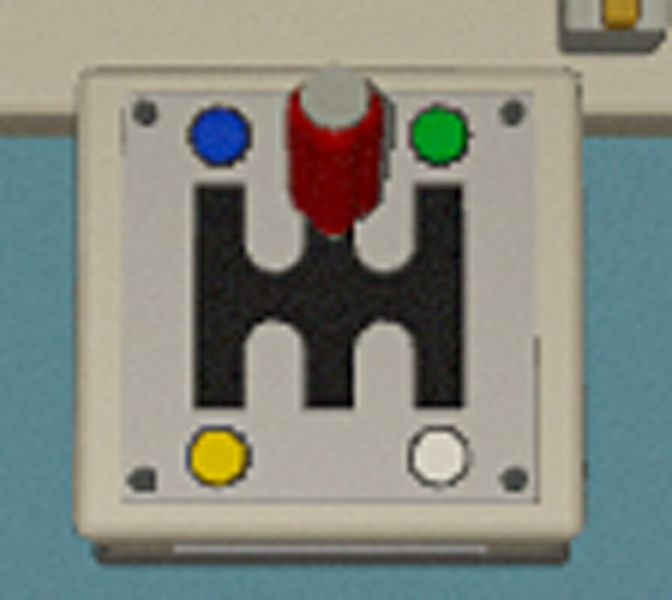

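View pics/sidez.png

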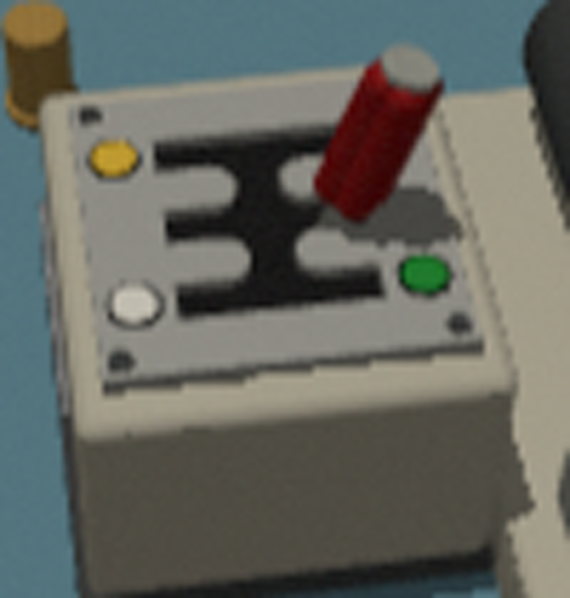

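```bash
cat > h.py <<'E'
import numpy as np, cv2
from station import calibration
from scipy.spatial.transform import Rotation as R
from scipy.optimize import least_squares
C={n:calibration(n) for n in("top","side")}
def proj(n,P):
    c=C[n]; p=(np.atleast_2d(P)-c["origin"])@R.from_rotvec(c["rotation"]).as_matrix()
    p=p*[1,-1,-1]; q=p@c["mtx"].T; return q[:,:2]/q[:,2:]
def tri(a,b):
    r=least_squares(lambda X:np.r_[proj("top",X)[0]-a,proj("side",X)[0]-b],[.7,0,.1]);return r.x,r.fun
T=lambda u,v:((u+.5)/6-.5+200,(v+.5)/6-.5+110)
S=lambda u,v:((u+.5)/5.7-.5+215,(v+.5)/5.7-.5+140)
E
python3 - <<'E'
from h import *
M={"blue":(50,34,T(219,136),None),"green":(50,-34,T(439,135),S(425,274)),"yellow":(-50,34,T(218,457),S(114,158)),"white":(-50,-34,T(439,457),S(135,304))}
for k,v in M.items():
    if v[3]: print(k,*tri(v[2],v[3]))
print("cap",*tri(T(335,97),S(412,68)))
def pt(p,x,y,z):
    c,s=np.cos(p[2]),np.sin(p[2]);return np.array([p[0]+c*x-s*y,p[1]+s*x+c*y,p[3]+z])
def f(p):
    r=[]
    for k,(x,y,t,s) in M.items():
        P=pt(p,x/1e3,y/1e3,.0015); r+=list(proj("top",P)[0]-t)
        if s: r+=list(proj("side",P)[0]-s)
    return np.array(r)
r=least_squares(f,[.6,0,0,.12]);print(r.x,r.fun.round(2))
p=r.x
def ff(q):
    f_,s=q; d=167e-3*np.array([np.sin(f_),np.sin(s)*np.cos(f_),np.cos(s)*np.cos(f_)]);P=pt(p,d[0],d[1],d[2]-.09)
    return np.r_[proj("top",P)[0]-T(335,97),proj("side",P)[0]-S(412,68)]
r=least_squares(ff,[.3,0]);print(r.x,r.fun)
# other objects rough on table
E
```

```text
green [0.59305039 0.01613856 0.11839763] [-0.01223215  0.37903889  0.38999028 -0.08609942]
yellow [0.49140803 0.08260254 0.11868709] [ 0.00807675  0.28195244  0.30843416 -0.056232  ]
white [0.49267101 0.01456581 0.1184611 ] [ 0.00811188  0.2716833   0.27955326 -0.05075312]
cap [0.58880458 0.04782782 0.1865472 ] [-0.00786544  0.20147448  0.21729125 -0.0489026 ]
[0.54225139 0.04942462 0.01693798 0.11709848] [ 0.16  0.25 -0.08  0.48  0.27 -0.19  0.03  0.14  0.44 -0.03  0.    0.18
  0.36 -0.11]
[ 0.28132145 -0.01668242] [ 0.15873737  0.16088183  0.20375587 -0.30307825]
```

```bash
cat >> h.py <<'E'
G=np.array([.5422,.0494,0]);YAW=.017
def m2w(x,y,z):
    c,s=np.cos(YAW),np.sin(YAW);return np.array([G[0]+c*x-s*y,G[1]+s*x+c*y,z])
def w2m(P):
    c,s=np.cos(YAW),np.sin(YAW);d=np.array(P)-G;return np.array([c*d[0]+s*d[1],-s*d[0]+c*d[1],P[2]])
Rg=R.from_matrix(np.array([[np.sin(YAW),-np.cos(YAW),0],[-np.cos(YAW),-np.sin(YAW),0],[0,0,-1]]).T) # placeholder cols below
x=np.array([np.sin(YAW),-np.cos(YAW),0]);z=np.array([0,0,-1.]);Rg=R.from_matrix(np.c_[x,np.cross(z,x),z])
def rel(o,Pw,Rt=Rg):
    r=R.from_rotvec(o["tool_rot"]);return (r.inv()*Rt).as_rotvec(degrees=True).round(2),r.inv().apply(np.array(Pw)-o["tool_pos"]).round(4)
E
python3 - <<'E'
from h import *
from station import ctrl
o=ctrl.get_obs()
print(rel(o,[.21,-.588,.30]),rel(o,m2w(.095,0,.30)))
E
```

```text
(array([ 0.  ,  0.11, 18.67]), array([-0.0002, -0.0001, -0.0943])) (array([ 0.  ,  0.11, 18.67]), array([-0.4585, -0.6172, -0.0933]))
```

Emit:
jog_arm([
  [[0, 0.1, 6], [0, 0, -0.035], 0.0],
  [[0, 0.1, 12], [0, 0, -0.07], 0.0],
  [[0, 0.1, 18.7], [0, 0, -0.094], 0.0],
  [[0, 0.1, 18.7], [-0.03, -0.04, -0.094], 0.0],
  [[0, 0.1, 18.7], [-0.054, -0.073, -0.094], 0.0],
  [[0, 0.1, 18.7], [-0.078, -0.105, -0.094], 0.0],
  [[0, 0.1, 18.7], [-0.102, -0.138, -0.094], 0.0],
  [[0, 0.1, 18.7], [-0.126, -0.17, -0.094], 0.0],
  [[0, 0.1, 18.7], [-0.15, -0.202, -0.094], 0.0],
  [[0, 0.1, 18.7], [-0.174, -0.235, -0.094], 0.0],
  [[0, 0.1, 18.7], [-0.198, -0.267, -0.094], 0.0],
  [[0, 0.1, 18.7], [-0.198, -0.267, -0.094], 0.0],
])

```text
t: 1.1
tool_pos: [0.3979, -0.3071, 0.3007]
tool_rot: [-2.247, 2.193, -0.002]
contact_force: [-0.1, -0.1, -0.6]
opening: -0.0001
```

Run:
```python
from h import *
from station import ctrl
o=ctrl.get_obs()
print(o["tool_pos"],o["opening"],o["q"],rel(o,m2w(.095,0,.30)))
```

```text
[ 0.39785591 -0.30710533  0.30066279] -5.239376098340692e-05 [-0.80670536 -0.28321331  1.76767127  0.00190252  1.65622588  0.74005993] (array([-0.12,  0.04,  0.41]), array([-0.3522, -0.2479,  0.0014]))
```

Emit:
jog_arm([
  [[0, 0, 0.2], [-0.032, -0.0225, 0.0], 0.0],
  [[0, 0, 0.4], [-0.064, -0.045, 0.0], 0.0],
  [[0, 0, 0.4], [-0.096, -0.0676, 0.0], 0.0],
  [[0, 0, 0.4], [-0.128, -0.09, 0.0], 0.0],
  [[0, 0, 0.4], [-0.16, -0.1126, 0.0], 0.0],
  [[0, 0, 0.4], [-0.192, -0.135, 0.0], 0.0],
  [[0, 0, 0.4], [-0.224, -0.1577, 0.0], 0.0],
  [[0, 0, 0.4], [-0.256, -0.18, 0.0], 0.0],
  [[0, 0, 0.4], [-0.288, -0.2027, 0.0], 0.0],
  [[0, 0, 0.4], [-0.32, -0.225, 0.0], 0.0],
  [[0, 0, 0.4], [-0.352, -0.248, 0.0], 0.0],
  [[0, 0, 0.4], [-0.352, -0.248, 0.0], 0.0],
])

```text
t: 2.1
tool_pos: [0.639, 0.0485, 0.2981]
tool_rot: [2.238, -2.204, -0.002]
contact_force: [0.3, -1.1, -0.9]
opening: 0.0001
```

Run:
```python
from h import *
from station import ctrl,get_image
for n in("top","side"):cv2.imwrite(f"pics/{n}1.png",get_image(n)[:,:,::-1])
o=ctrl.get_obs()
print(w2m(o["tool_pos"]),o["contact_force"],rel(o,m2w(.095,0,.155)))
a=cv2.imread("pics/side1.png")[60:260,180:400];b=cv2.imread("pics/top1.png")[30:230,150:370]
cv2.imwrite("pics/c1.png",cv2.resize(np.hstack([a,b]),None,fx=1.8,fy=1.8))
```

```text
[ 0.09503497 -0.00658939  0.2988771 ] [-0.72439564 -0.19134475  0.1490963 ] (array([ 0.12, -0.12, -0.31]), array([-0.0069, -0.0002,  0.1439]))
```

View pics/c1.png

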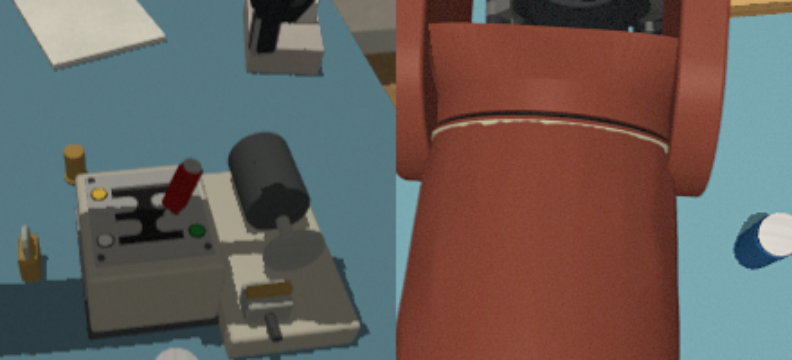

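Emit:
jog_arm([
  [[0.1, -0.1, -0.3], [-0.002, 0, 0.025], 0],
  [[0.1, -0.1, -0.3], [-0.004, 0, 0.05], 0],
  [[0.1, -0.1, -0.3], [-0.0065, 0, 0.075], 0],
  [[0.1, -0.1, -0.3], [-0.0065, 0, 0.1], 0],
  [[0.1, -0.1, -0.3], [-0.0065, 0, 0.125], 0],
  [[0.1, -0.1, -0.3], [-0.0065, 0, 0.14], 0],
  [[0.1, -0.1, -0.3], [-0.0065, 0, 0.144], 0],
  [[0.1, -0.1, -0.3], [-0.0065, 0, 0.144], 0],
  [[0.1, -0.1, -0.3], [-0.0065, 0, 0.144], 0],
])

```text
t: 2.95
tool_pos: [0.6378, 0.0493, 0.1578]
tool_rot: [-2.235, 2.204, -0.005]
contact_force: [-0.1, 0.6, 0.2]
opening: -0.0002
```

```bash
cat > look.py <<'E'
import sys
from h import *
from station import ctrl,get_image
k=sys.argv[1]
cv2.imwrite(f"pics/side{k}.png",get_image("side")[:,:,::-1])
o=ctrl.get_obs()
print(o["t"],"machine",w2m(o["tool_pos"]).round(4),"F",o["contact_force"].round(2),rel(o,o["tool_pos"])[0])
a=cv2.imread(f"pics/side{k}.png")[120:250,200:350]
cv2.imwrite(f"pics/c{k}.png",cv2.resize(a,None,fx=4.5,fy=4.5,interpolation=cv2.INTER_CUBIC))
E
python3 look.py 2
```

```text
3.0 machine [ 0.0961 -0.0016  0.1586] F [ 0.85 -0.09  0.18] [-0.31 -0.01 -0.16]
```

View pics/c2.png

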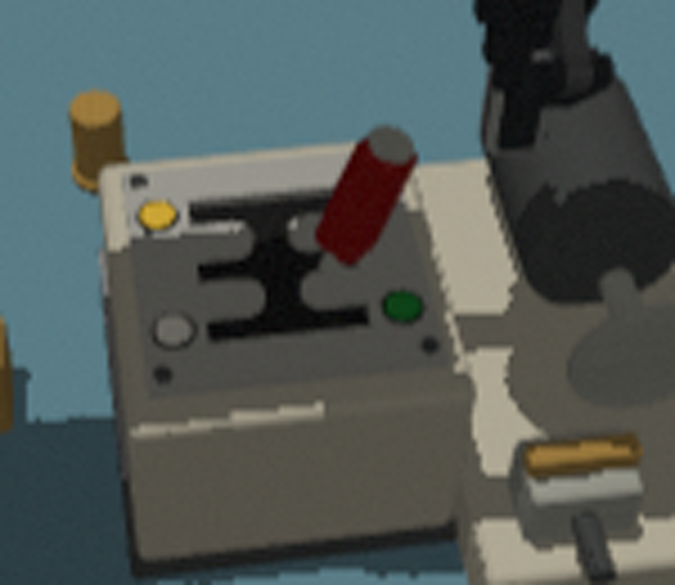

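Emit:
jog_arm([
  [[0, 0, 0], [0, 0.008, 0], 0],
  [[0, 0, 0], [0, 0.016, 0], 0],
  [[0, 0, 0], [0, 0.022, 0], 0],
  [[0, 0, 0], [0, 0.028, 0], 0],
  [[0, 0, 0], [0, 0.034, 0], 0],
  [[0, 0, 0], [0, 0.039, 0], 0],
  [[0, 0, 0], [0, 0.044, 0], 0],
  [[0, 0, 0], [0, 0.049, 0], 0],
  [[0, 0, 0], [0, 0.054, 0], 0],
  [[0, 0, 0], [0, 0.058, 0], 0],
  [[0, 0, 0], [0, 0.062, 0], 0],
  [[0, 0, 0], [0, 0.062, 0], 0],
])

```text
t: 4.0
tool_pos: [0.5799, 0.0488, 0.1637]
tool_rot: [-2.229, 2.197, -0.02]
contact_force: [5.0, -0.3, 15.9]
opening: -0.0006
```

```bash
python3 look.py 3
```

```text
4.05 machine [ 0.0378 -0.0012  0.1636] F [ 3.41 -0.35 15.92] [-0.98 -0.04 -0.13]
```

View pics/c3.png

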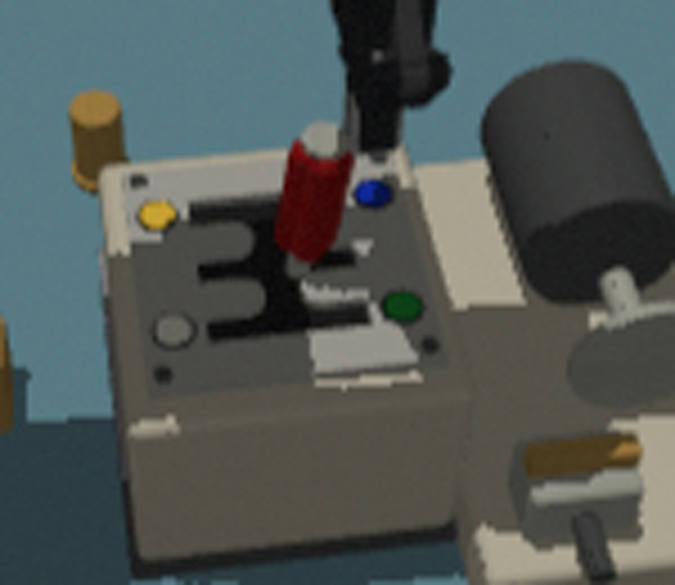

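Emit:
jog_arm([
  [[0, 0, 0], [0, 0.002, -0.003], 0],
  [[0, 0, 0], [0, 0.004, -0.005], 0],
  [[0, 0, 0], [0, 0.006, -0.007], 0],
  [[0, 0, 0], [0, 0.008, -0.008], 0],
  [[0, 0, 0], [0, 0.009, -0.008], 0],
  [[0, 0, 0], [0, 0.009, -0.008], 0],
])

```text
t: 4.55
tool_pos: [0.5669, 0.0487, 0.1658]
tool_rot: [-2.235, 2.203, -0.006]
contact_force: [1.6, -0.2, 6.8]
opening: -0.0
```

```bash
python3 look.py 4
```

```text
4.6 machine [ 0.0247 -0.0011  0.1658] F [ 1.26 -0.32  7.63] [-0.3  -0.02 -0.13]
```

View pics/c4.png

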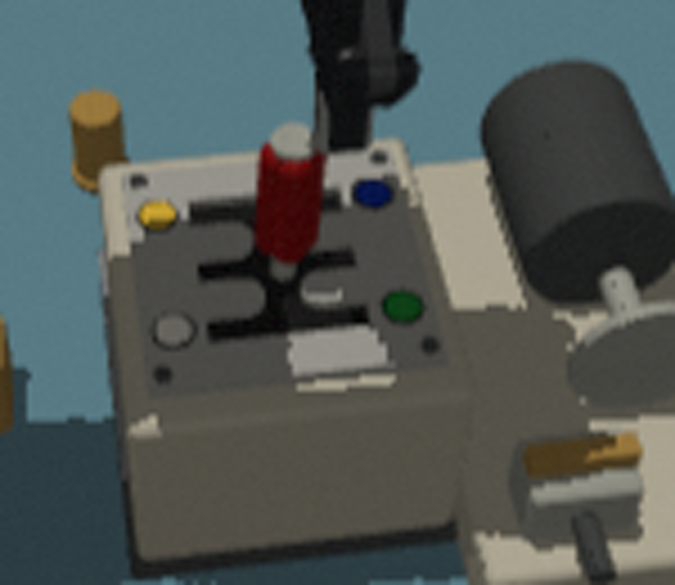

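```bash
cat >> h.py <<'E'
def cappx(f,s,n="side",r=.167):
    d=r*np.array([np.sin(f),np.sin(s)*np.cos(f),np.cos(s)*np.cos(f)]);return proj(n,m2w(d[0],d[1],d[2]+.0285))[0]
E
python3 - <<'E'
from h import *
for f in(-.06,-.03,0,.03,.06,.3): print(f,((cappx(f,0)-[200,120]+.5)*4.5-.5).round(1))
E
python3 - <<'E'
import cv2
a=cv2.imread("pics/side4.png")[140:195,245:290];cv2.imwrite("pics/z4.png",cv2.resize(a,None,fx=10,fy=10,interpolation=cv2.INTER_CUBIC))
E
```

```text
-0.06 [257.9 137.2]
-0.03 [270.1 135.7]
0 [282.2 134.4]
0.03 [294.3 133.4]
0.06 [306.3 132.6]
0.3 [399.4 136.2]
```

View pics/z4.png

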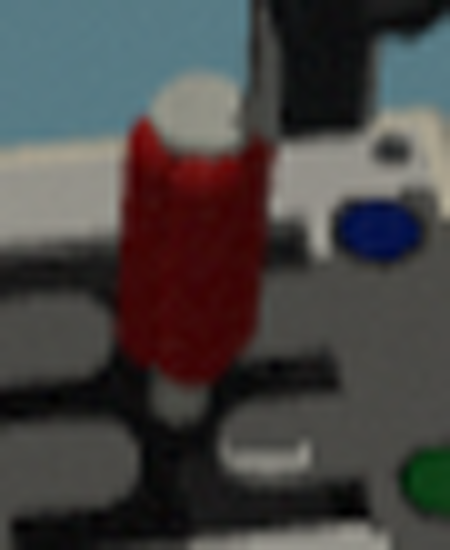

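Emit:
jog_arm([
  [[0, 0, 0], [0, 0.001, -0.001], 0],
  [[0, 0, 0], [0, 0.002, -0.002], 0],
  [[0, 0, 0], [0, 0.0025, -0.002], 0],
  [[0, 0, 0], [0, 0.0025, -0.002], 0],
])

```text
t: 4.93
tool_pos: [0.5635, 0.0487, 0.1662]
tool_rot: [-2.237, 2.204, -0.003]
contact_force: [2.4, 0.3, 5.2]
opening: -0.0001
```

```bash
python3 look.py 5
python3 - <<'E'
import cv2
a=cv2.imread("pics/side5.png")[140:195,245:290];cv2.imwrite("pics/z5.png",cv2.resize(a,None,fx=10,fy=10,interpolation=cv2.INTER_CUBIC))
E
```

```text
4.9833 machine [ 0.0214 -0.0011  0.1662] F [ 1.44 -1.03  4.16] [-0.12 -0.01 -0.13]
```

View pics/z5.png

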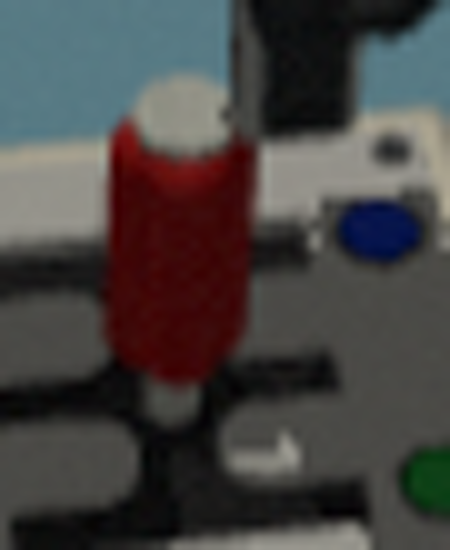

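Emit:
jog_arm([
  [[0, 0, 0], [0, -0.012, 0], 0],
  [[0, 0, 0], [0, -0.025, 0], 0],
  [[0, 0, 0], [0, -0.025, -0.03], 0],
  [[0, 0, 0], [0, -0.025, -0.06], 0],
  [[0, 0, 0], [-0.02, -0.02, -0.065], 0],
  [[0, 0, 0], [-0.05, -0.005, -0.065], 0],
  [[0, 0, 0], [-0.06, 0.021, -0.065], 0],
  [[0, 0, 0], [-0.06, 0.0215, -0.065], 0],
  [[0, 0, 0], [-0.06, 0.0215, -0.035], 0],
  [[0, 0, 0], [-0.06, 0.0215, -0.005], 0],
  [[0, 0, 0], [-0.06, 0.0215, 0.013], 0],
  [[0, 0, 0], [-0.06, 0.0215, 0.013], 0],
])

```text
t: 5.98
tool_pos: [0.5367, 0.108, 0.146]
tool_rot: [2.232, -2.2, -0.011]
contact_force: [-0.2, 0.2, -0.6]
opening: -0.0005
```

```bash
python3 look.py 6
```

```text
6.0333 machine [-0.0027  0.0588  0.149 ] F [-0.25  0.53 -0.45] [ 0.36 -0.02 -0.14]
```

View pics/c6.png

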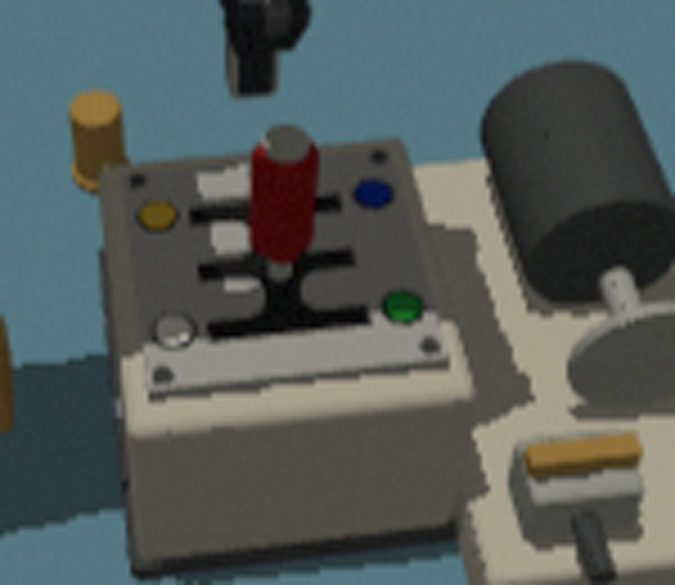

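Emit:
jog_arm([
  [[0, 0, 0], [0.01, -0.002, 0], 0],
  [[0, 0, 0], [0.018, -0.002, 0], 0],
  [[0, 0, 0], [0.024, -0.002, 0], 0],
  [[0, 0, 0], [0.03, -0.002, 0], 0],
  [[0, 0, 0], [0.035, -0.002, 0], 0],
  [[0, 0, 0], [0.04, -0.002, 0], 0],
  [[0, 0, 0], [0.045, -0.002, 0], 0],
  [[0, 0, 0], [0.05, -0.002, 0], 0],
  [[0, 0, 0], [0.05, -0.002, 0], 0],
])

```text
t: 6.78
tool_pos: [0.5442, 0.0576, 0.1534]
tool_rot: [-2.236, 2.205, -0.003]
contact_force: [0.5, -0.1, 0.1]
opening: 0.0
```

```bash
python3 look.py 7
```

```text
6.8333 machine [0.0019 0.0085 0.1529] F [-0.22 -0.11  0.37] [-0.1  -0.02 -0.17]
```

View pics/c7.png

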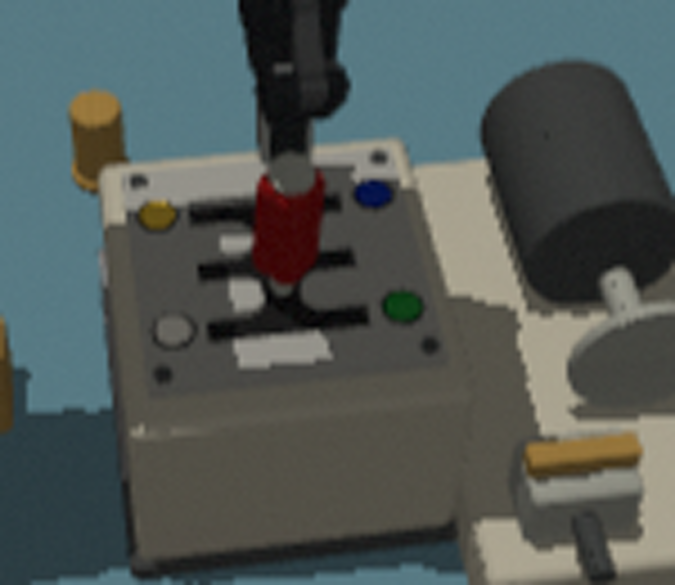

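Emit:
jog_arm([
  [[0, 0, 0], [0.005, 0, 0], 0],
  [[0, 0, 0], [0.01, 0, 0], 0],
  [[0, 0, 0], [0.014, 0, 0], 0],
  [[0, 0, 0], [0.018, 0, 0], 0],
  [[0, 0, 0], [0.021, 0, 0], 0],
  [[0, 0, 0], [0.021, 0, 0], 0],
])

```text
t: 7.33
tool_pos: [0.5442, 0.0368, 0.1529]
tool_rot: [-2.236, 2.205, -0.002]
contact_force: [1.0, -0.7, -0.6]
opening: -0.0
```

```bash
python3 look.py 8; python3 -c "
from h import *
for f in (-.03,0,.03):
  for s in (-.3,-.36): print(f,s,((cappx(f,s)-[200,120]+.5)*4.5-.5).round(1))"
```

```text
7.3833 machine [ 0.0019 -0.0125  0.153 ] F [0.19 0.54 0.02] [-0.11 -0.03 -0.17]
-0.03 -0.3 [288.2 236.7]
-0.03 -0.36 [291.7 260.1]
0 -0.3 [300.8 235.3]
0 -0.36 [304.4 258.7]
0.03 -0.3 [313.3 234.1]
0.03 -0.36 [317.  257.5]
```

View pics/c8.png

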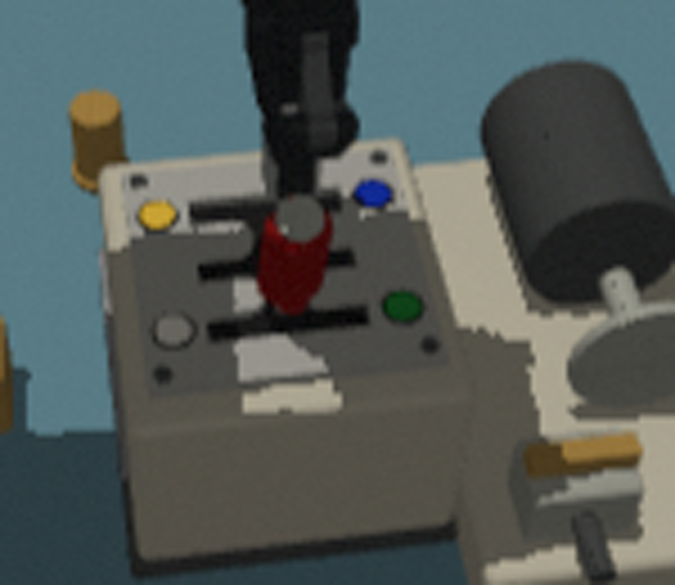

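Emit:
jog_arm([
  [[0, 0, 0], [0.004, 0, 0], 0],
  [[0, 0, 0], [0.008, 0, 0], 0],
  [[0, 0, 0], [0.011, 0, 0], 0],
  [[0, 0, 0], [0.012, 0, 0], 0],
  [[0, 0, 0], [0.012, 0, 0], 0],
])

```text
t: 7.8
tool_pos: [0.5445, 0.0251, 0.1531]
tool_rot: [-2.236, 2.205, -0.003]
contact_force: [-0.1, 0.2, -0.8]
opening: -0.0001
```

```bash
python3 look.py 9
```

```text
7.85 machine [ 0.0019 -0.0243  0.1531] F [ 0.55  0.6  -0.09] [-0.12 -0.02 -0.15]
```

View pics/c9.png

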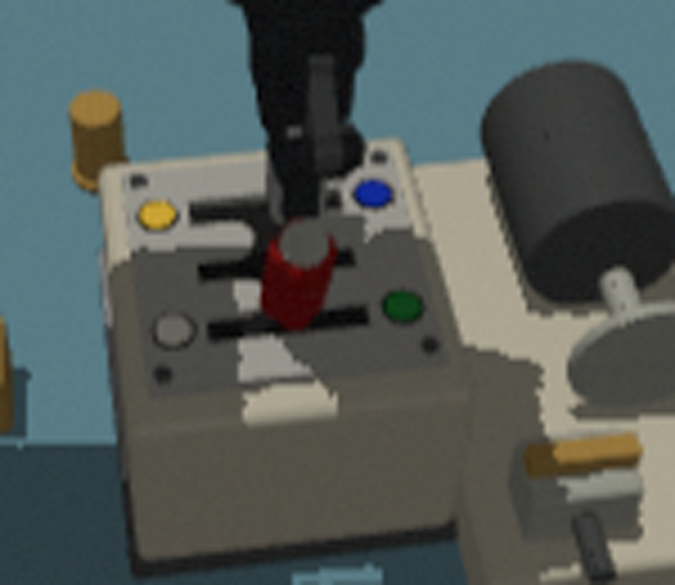

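Emit:
jog_arm([
  [[0, 0, 0], [0.002, 0, 0], 0],
  [[0, 0, 0], [0.004, 0, 0], 0],
  [[0, 0, 0], [0.006, 0, 0], 0],
  [[0, 0, 0], [0.006, 0, 0], 0],
])

```text
t: 8.18
tool_pos: [0.5446, 0.0192, 0.1531]
tool_rot: [-2.237, 2.204, -0.002]
contact_force: [0.3, 1.3, 0.2]
opening: 0.0003
```

```bash
python3 look.py 10
python3 - <<'E'
import cv2
a=cv2.imread("pics/side10.png")[155:210,240:295];cv2.imwrite("pics/z10.png",cv2.resize(a,None,fx=10,fy=10,interpolation=cv2.INTER_CUBIC))
E
```

```text
8.2333 machine [ 0.0019 -0.0302  0.1531] F [-0.6   0.43 -0.02] [-0.12 -0.02 -0.15]
```

View pics/z10.png

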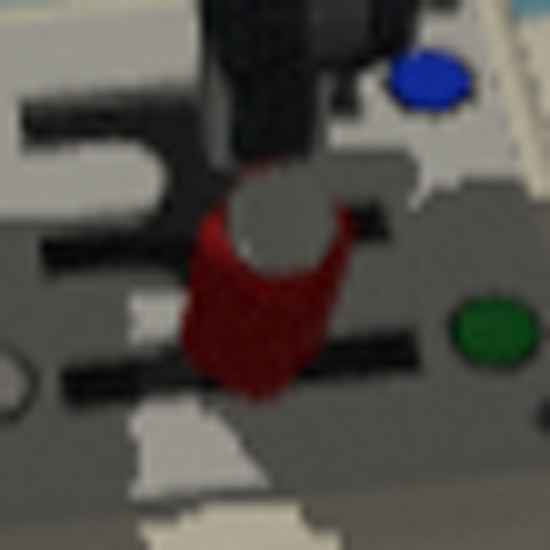

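Emit:
jog_arm([
  [[0, 0, 0], [0.001, 0, 0], 0],
  [[0, 0, 0], [0.002, 0, 0], 0],
  [[0, 0, 0], [0.002, 0, 0], 0],
])

```text
t: 8.48
tool_pos: [0.5447, 0.0174, 0.1531]
tool_rot: [-2.237, 2.204, -0.002]
contact_force: [0.2, 0.6, 0.4]
opening: 0.0
```

```bash
python3 look.py 11
python3 - <<'E'
import cv2
a=cv2.imread("pics/side11.png")[155:210,240:295];cv2.imwrite("pics/z11.png",cv2.resize(a,None,fx=10,fy=10,interpolation=cv2.INTER_CUBIC))
E
```

```text
8.5333 machine [ 0.0019 -0.032   0.1531] F [ 0.53  1.43 -0.35] [-0.12 -0.01 -0.14]
```

View pics/z11.png

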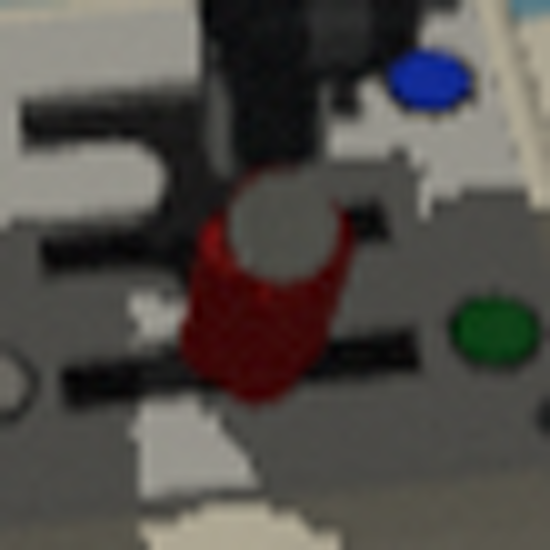

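Emit:
jog_arm([
  [[0, 0, 0], [-0.015, 0, 0], 0],
  [[0, 0, 0], [-0.02, 0, -0.015], 0],
  [[0, 0, 0], [-0.02, 0, -0.045], 0],
  [[0, 0, 0], [-0.02, 0.01, -0.07], 0],
  [[0, 0, 0], [-0.01, 0.04, -0.07], 0],
  [[0, 0, 0], [0.014, 0.049, -0.07], 0],
  [[0, 0, 0], [0.014, 0.049, -0.07], 0],
  [[0, 0, 0], [0.014, 0.049, -0.04], 0],
  [[0, 0, 0], [0.014, 0.049, -0.01], 0],
  [[0, 0, 0], [0.014, 0.049, 0.006], 0],
  [[0, 0, 0], [0.014, 0.049, 0.006], 0],
])

```text
t: 9.45
tool_pos: [0.4928, 0.0032, 0.1419]
tool_rot: [2.235, -2.203, -0.009]
contact_force: [0.3, 0.1, -1.3]
opening: 0.0002
```

```bash
python3 look.py 12
```

```text
9.5 machine [-0.0487 -0.0455  0.1445] F [0.27 0.23 0.49] [ 0.17  0.04 -0.14]
```

View pics/c12.png

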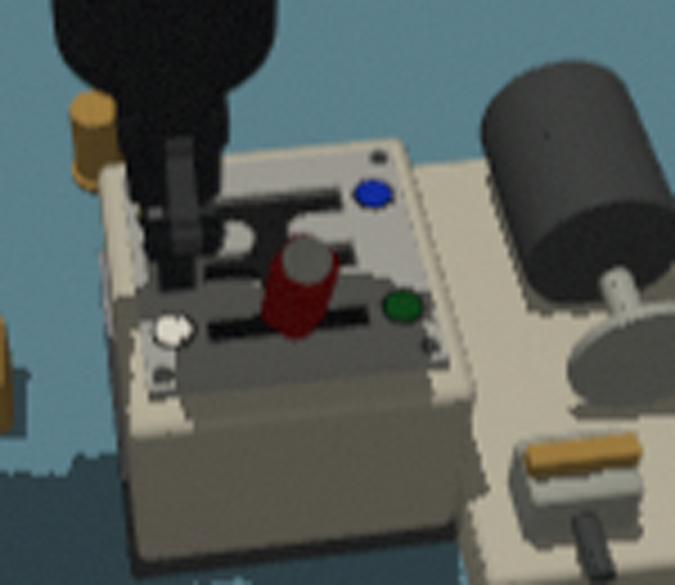

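Emit:
jog_arm([
  [[0, 0, 0], [0, -0.008, 0], 0],
  [[0, 0, 0], [0, -0.016, 0], 0],
  [[0, 0, 0], [0, -0.021, 0], 0],
  [[0, 0, 0], [0, -0.026, 0], 0],
  [[0, 0, 0], [0, -0.031, 0], 0],
  [[0, 0, 0], [0, -0.036, 0], 0],
  [[0, 0, 0], [0, -0.041, 0], 0],
  [[0, 0, 0], [0, -0.046, 0], 0],
  [[0, 0, 0], [0, -0.046, 0], 0],
])

```text
t: 10.25
tool_pos: [0.5427, 0.0035, 0.1471]
tool_rot: [-2.236, 2.204, -0.003]
contact_force: [-0.8, -0.8, 1.2]
opening: 0.0002
```

```bash
python3 look.py 13
```

```text
10.3 machine [-0.0007 -0.0459  0.1469] F [-0.12 -0.45  0.65] [-0.12 -0.   -0.13]
```

View pics/c13.png

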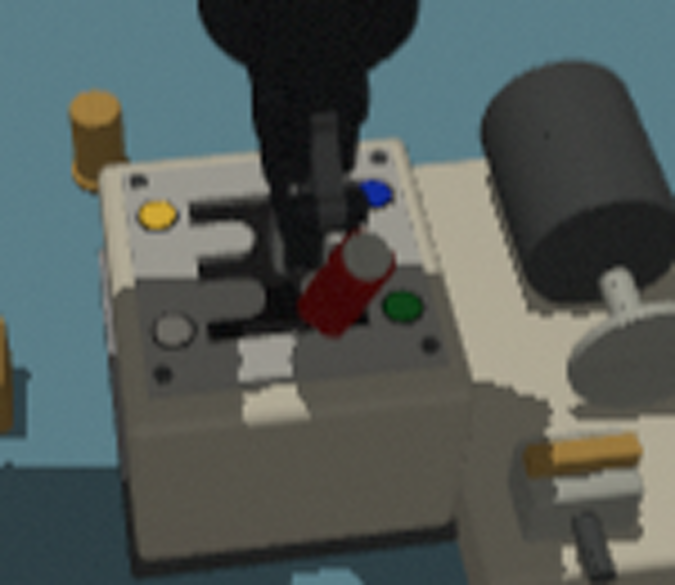

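Emit:
jog_arm([
  [[0, 0, 0], [0, -0.004, 0], 0],
  [[0, 0, 0], [0, -0.008, 0], 0],
  [[0, 0, 0], [0, -0.011, 0], 0],
  [[0, 0, 0], [0, -0.014, 0], 0],
  [[0, 0, 0], [0, -0.014, 0], 0],
])

```text
t: 10.72
tool_pos: [0.5563, 0.0037, 0.1469]
tool_rot: [-2.237, 2.204, -0.002]
contact_force: [-0.9, 0.8, -0.5]
opening: -0.0001
```

```bash
python3 look.py 14;python3 -c "
from h import *
for f in (.2,.25,.28,.3,.32):
  for s in (-.36,): print(f,s,((cappx(f,s)-[200,120]+.5)*4.5-.5).round(1))"
```

```text
10.7667 machine [ 0.0132 -0.046   0.147 ] F [-0.81  0.64 -1.14] [-0.14 -0.   -0.13]
0.2 -0.36 [386.7 253.3]
0.25 -0.36 [406.3 252.9]
0.28 -0.36 [417.8 252.9]
0.3 -0.36 [425.3 252.9]
0.32 -0.36 [432.7 253. ]
```

View pics/c14.png

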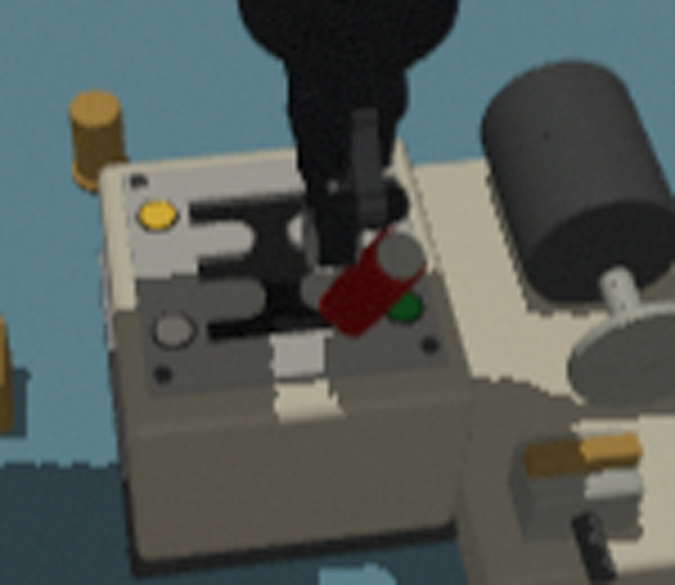

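Emit:
jog_arm([
  [[0, 0, 0], [0, -0.003, 0], 0],
  [[0, 0, 0], [0, -0.006, 0], 0],
  [[0, 0, 0], [0, -0.008, 0], 0],
  [[0, 0, 0], [0, -0.01, 0], 0],
  [[0, 0, 0], [0, -0.01, 0], 0],
])

```text
t: 11.18
tool_pos: [0.5659, 0.0039, 0.147]
tool_rot: [-2.237, 2.204, -0.001]
contact_force: [-2.6, -0.2, 0.2]
opening: 0.0001
```

Emit:
jog_arm([
  [[0, 0, 0], [0, -0.001, 0], 0],
  [[0, 0, 0], [0, -0.002, 0], 0],
  [[0, 0, 0], [0, -0.002, 0], 0],
])

```text
t: 11.43
tool_pos: [0.567, 0.0039, 0.1469]
tool_rot: [2.237, -2.205, -0.001]
contact_force: [-4.9, -0.1, 1.5]
opening: 0.0001
```

```bash
python3 look.py 15
```

```text
11.4833 machine [ 0.024  -0.0459  0.1469] F [-5.1   0.14  0.21] [ 0.03  0.01 -0.13]
```

View pics/c15.png

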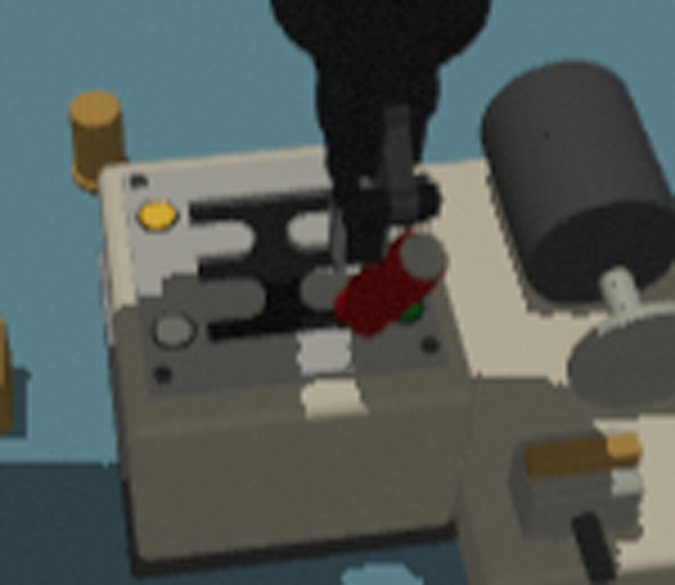

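Emit:
jog_arm([
  [[0, 0, 0], [0, -0.0015, 0], 0],
  [[0, 0, 0], [0, -0.003, 0], 0],
  [[0, 0, 0], [0, -0.003, 0], 0],
])

```text
t: 11.73
tool_pos: [0.568, 0.0039, 0.1465]
tool_rot: [2.235, -2.202, -0.007]
contact_force: [-12.1, 0.5, 4.1]
opening: 0.0001
```

Emit:
jog_arm([
  [[0, 0, 0], [0, 0.006, 0], 0],
  [[0, 0, 0], [0, 0.02, 0], 0],
  [[0, 0, 0], [0, 0.03, 0], 0],
  [[0, 0, 0], [0, 0.03, -0.03], 0],
  [[0, 0, 0], [0, 0.03, -0.065], 0],
  [[0, 0, 0], [0, 0.03, -0.1], 0],
  [[0, 0, 0], [0, 0.03, -0.135], 0],
  [[0, 0, 0], [0.03, 0.05, -0.15], 0],
  [[0, 0, 0], [0.06, 0.07, -0.15], 0],
  [[0, 0, 0], [0.09, 0.09, -0.15], 0],
  [[0, 0, 0], [0.12, 0.11, -0.15], 0],
  [[0, 0, 0], [0.15, 0.13, -0.15], 0],
])

```text
t: 12.73
tool_pos: [0.442, -0.1493, 0.2976]
tool_rot: [-2.237, 2.203, -0.007]
contact_force: [0.5, -0.6, 0.4]
opening: -0.0003
```

Emit:
jog_arm([
  [[0, 0, 0], [0.03, 0.015, 0], 0],
  [[0, 0, 0], [0.06, 0.03, 0], 0],
  [[0, 0, 0], [0.09, 0.045, 0], 0],
  [[0, 0, 0], [0.12, 0.06, 0], 0],
  [[0, 0, 0], [0.15, 0.07, 0], 0],
  [[0, 0, 0], [0.18, 0.08, 0], 0],
  [[0, 0, 0], [0.21, 0.09, 0], 0],
  [[0, 0, 0], [0.24, 0.1, 0], 0],
  [[0, 0, 0], [0.27, 0.11, 0], 0],
  [[0, 0, 0], [0.27, 0.11, 0], 0],
  [[0, 0, 0], [0.27, 0.11, 0], 0],
])

```text
t: 13.65
tool_pos: [0.3361, -0.4208, 0.2966]
tool_rot: [-2.234, 2.207, -0.003]
contact_force: [0.5, 0.6, 0.4]
opening: 0.0003
```

```bash
python3 look.py 16
python3 - <<'E'
from h import *
from station import get_image
cv2.imwrite("pics/top16.png",get_image("top")[:,:,::-1])
t=cv2.imread("pics/top16.png")[60:250,140:390];s=cv2.imread("pics/side16.png")[120:310,170:320]
cv2.imwrite("pics/e16.png",cv2.resize(np.hstack([t,s]),None,fx=2,fy=2,interpolation=cv2.INTER_CUBIC))
z=cv2.imread("pics/top16.png")[110:210,200:312];cv2.imwrite("pics/tz16.png",cv2.resize(z,None,fx=6,fy=6,interpolation=cv2.INTER_CUBIC))
E
```

```text
13.7 machine [-0.2136 -0.4657  0.2967] F [-0.25  0.09  0.33] [-0.15 -0.02 -0.19]
```

View pics/e16.png

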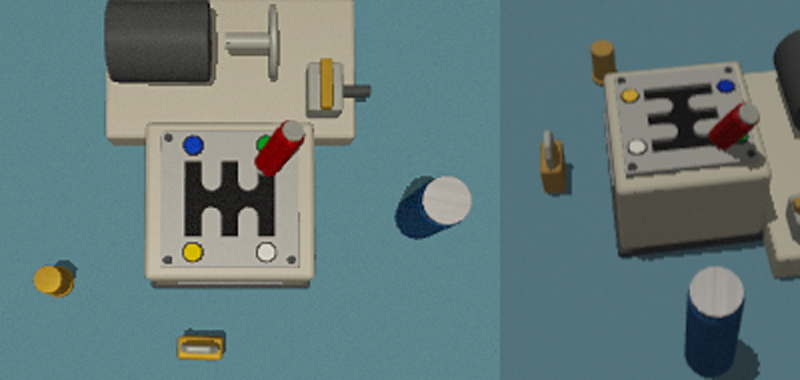

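View pics/tz16.png

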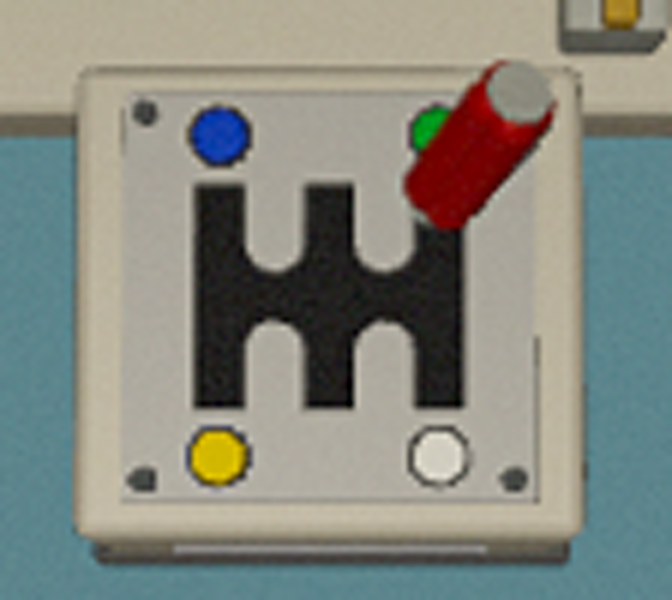

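View pics/c16.png

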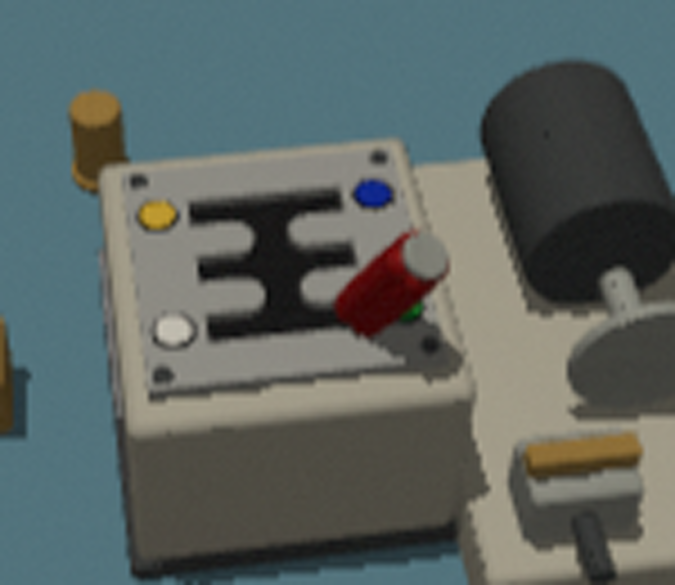

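Run:
```python
from h import *
tc=T(520,92); sc=(np.array([426,256])+.5)/4.5-.5+[200,120]
print(tri(tc,sc))
r=least_squares(lambda q:np.r_[cappx(*q,"top")-tc,cappx(*q)-sc],[.3,-.36]);f,s=r.x;print(r.x,r.fun)
n=90*np.array([np.sin(f),np.sin(s)*np.cos(f)]);print(n,np.hypot(*(n-[50,-34])))
a,b=cv2.imread("pics/top0.png").astype(int),cv2.imread("pics/top16.png").astype(int)
d=abs(a-b).sum(2)
for nm,(u0,u1,v0,v1) in dict(can=(345,380,145,180),cyl=(155,180,190,210),pad=(225,255,224,244)).items(): print(nm,d[v0:v1,u0:u1].mean(),d[v0:v1,u0:u1].max())
```

```text
(array([ 0.59373576, -0.00523424,  0.17518282]), array([-0.01276224,  0.30891535,  0.31533011, -0.07142058]))
[ 0.3053994  -0.36096949] [ 0.51497579  0.2161683   0.30782125 -0.60014496]
[ 27.06067037 -30.31547604] 23.233350184335112
can 7.14938775510204 41
cyl 8.334 29
pad 7.335 40
```

```bash
python3 -c "
from station import job
print(job.finish_job())"
```

```text
the job is handed in; nothing more can be done
None
```

The lever is in the green corner slot (cutting-deck side, right) and the job is handed in at about 14 s. It reported no verdict.

I pushed with closed fingers only, in three moves: back out of the middle slot, sideways to the right through the cross channel, then forward into the green slot.

**Lever home:** when I pushed 3 mm further at the slot end, the tool moved only about 1 mm and the force rose from 5 to 12 N. After I moved clear, the two views gave `lever_fore` about 0.305 and `lever_side` about -0.361. That puts `lever_neck` about 23 mm from the green disc, against a limit of 26 mm.

**Other items:** the top picture shows the padlock, lock cylinder and can where they stood at the start.

**Disagreements:**
- The camera angles seem to read `lever_fore` about 0.02–0.04 low. The parked lever measured 0.27–0.28, although it looked fully forward in its slot.
- During the sideways push, the finger thickness I inferred (0–6 mm half-width) did not match the 14 mm I assumed. I went by the pictures of the lever instead.
- During the first push, friction on the lever's cap pushed the tool up with 16 N for a moment. I raised the tool to ease it.

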